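# Make up two control-panel parts kits

### The arm

A 6-joint arm with a two-finger parallel gripper is mounted at the origin on the work surface. World frame = base frame: x ahead of the robot, y to its left, z up, the work surface at z = 0. Lengths are in m, angles in rad, forces in N, time in s.
With the tool pointing down it reaches from about 0.35 to 0.775 m from the base axis. Payload 7.3 kg.
Tool frame: the origin (TCP) lies on the centre line of the jaws, within the pads' length; the fingertips stand ahead of it and the grasp point (between the pads) lies 11 mm behind it (robot.nose_length is the z of the fingertips in the tool frame, in m); z points along the fingers, y is the line along which they close (so a half turn about z gives the same grasp; the last joint's range is limited). The gripper opens to 92 mm and grips with 3 to 60 N. Pads are 19 mm wide; open, the fingers measure 130 mm over their backs; the gripper's body (75 mm by 190 mm) begins 47 mm behind the grasp point.
Start: joints at [-1.462, 0.342, 1.524, -0, 1.275, -0.146], TCP at [0.132, -0.508, 0.235] pointing down, gripper open.
Joint ranges: [-2.53, 2.53], [-0.77, 2.02], [0.04, 2.7], [-1, 4.14], [0.28, 2.66], [-3.11, 3.11]. Speed limits (rad/s): [2.57, 2.57, 3.14, 3.14, 3.14, 3.14].

### API

Orientations are given as [roll, pitch, yaw] about the fixed x, y, z axes, in that order (R = Rz(yaw) Ry(pitch) Rx(roll)).
In Python, from cell import robot, cams gives the robot as it stands. The module is installed in compiled form; this text tells all that it offers.
- The arm moves only by the tool carry_out, never from a script. Its argument "deltas" is a list of rows, each a list of 7 numbers: the shift along the tool's x, y, z in cm, then the turn, a rotation vector about the tool's x, y, z in rad, then the opening, from 0 (shut) to 1 (fully open). A call has exactly 8 rows; each row shifts and turns the commanded pose from where the row before left it, along the tool's axes as they then stand; what a row does not reach is not made up. A row lasts 1/12 s, in which the tool goes at most 41.7 mm and 7.16 degrees, less where a joint would pass 70% of its speed; a pose out of reach is approached as far as the arm can. A call is refused whole if a number of a shift passes 4.17 or a number of a turn 0.125, either way. A call with a gripper value outside its range is refused whole. The fingers move at their own pace and stop on an object; "force" is the grip in N (left out, the last holds). Time passes only in rows, so rows that do not move let the fingers close, or fill a call up. It gives the time, the measured TCP pose, the force, the opening and the grip force at its end, in the units of the state.
- robot.observe(): the state, without advancing time (a new reading comes with each control period).
- cams.read_camera(name): name is "side" or "top" or "wrist"; returns a dict with "image" (480x640x3 uint8, blue, green, red), "depth" (480x640 float32, m along the optical axis (not along the pixel's ray), 0 where there is no reading), "fx", "fy", "cx", "cy" (pixels), "D" ([k1, k2, p1, p2, k3] as OpenCV has them; the pictures are not rectified), "world_to_cam" (4x4, takes a point from world to camera coordinates). Camera axes: x right, y up, looking along -z (the intrinsics and any distortion apply to the point x, -y, -z); pixel columns grow to the right and rows downward; lengths in m; the calibration is good to about 2 mm. A picture is of the moment at which its call begins.
- robot.hand_in(): hands the job in; it is judged then, once.
The state is a dict: "time": time; "qpos": joint angles; "qvel": joint speeds; "joint_efforts": joint torques, N m; "tool_pos": TCP position; "tool_rot": TCP orientation; "contact_force": force on the tool from outside, world axes, zero at the start; "torque": the same for the moment, N m; "opening": finger opening in m; "grip_force": force on a finger pad.
Only numpy, scipy, OpenCV 4.12 (cv2) and the standard library are available. Lean on these libraries where they do the work, as an engineer would, in place of code of your own. Each camera call takes 0.05 s, during which the arm holds its last target. There are 200 camera calls.

### The job

Make up the two kits from the parts on the grey mat: the silver heat sink, the green terminal block and the red emergency-stop button go into the blue tray, the black fan and the orange relay into the yellow tray. Give each part a compartment of its own, standing on the compartment's floor the same way up as it stood on the mat. Leave the violet heat sink, the white relay and the tape roll where they are.

Things in the scene. Friction and masses are not known exactly. Their poses are not given: they have to be found in the camera images.
- blue_tray: Blue kit tray, fixed to the bench, 206 mm along its own x, 112 mm along y, 14 mm high, open on top, walls and floor 4 mm thick (inner floor 4 mm above the bench). Two dividers as high as the rim part it along x into three equal compartments, each 63 mm (x) by 104 mm (y) inside, with centres at x = -67, 0 and +67 mm, y = 0. Origin: centre of the underside. Empty at the start; it stands on the bench left or right of the stock.
- yellow_tray: Yellow kit tray, fixed to the bench, 206 mm along its own x, 112 mm along y, 14 mm high, open on top, walls and floor 4 mm thick (inner floor 4 mm above the bench). Two dividers as high as the rim part it along x into three equal compartments, each 63 mm (x) by 104 mm (y) inside, with centres at x = -67, 0 and +67 mm, y = 0. Origin: centre of the underside. Empty at the start; it stands on the bench left or right of the stock.
- silver_heatsink: Silver aluminium finned heat sink, a block 44 mm (x) by 40 mm (y) by 32 mm high with seven upright fins running along x; its two flat outer fins (the y sides) can be gripped. About 90 g. Origin: centre of its underside; stands upright on the bench with z up.
- terminal_block: Green terminal block with a row of screws on top, 48 mm (x) by 26 mm (y) up to 20 mm height, above that a ridge 18 mm wide (y) as long as the block, to 30 mm height. About 45 g. Origin: centre of its underside; stands upright on the bench with z up.
- stop_button: Emergency-stop button: black barrel of 32 mm diameter up to 22 mm, yellow collar of 38 mm diameter up to 26 mm, red round head of 40 mm diameter from 26 to 44 mm height. About 60 g. Origin: centre of its underside; stands upright on the bench with z up.
- fan: Small black cooling fan lying flat, a square block 40 by 40 mm, 28 mm high, with a grey round opening with black blades and four brass corner screws on top. About 50 g. Origin: centre of its underside; stands upright on the bench with z up.
- orange_relay: Orange plug-in relay, a block 28 mm (x) by 24 mm (y) by 36 mm high on a black foot, smooth upright sides. About 40 g. Origin: centre of its underside; stands upright on the bench with z up.
- violet_heatsink: Violet-anodised finned heat sink, a block 44 mm (x) by 40 mm (y) by 32 mm high with seven upright fins running along x; its two flat outer fins (the y sides) can be gripped. About 90 g. Origin: centre of its underside; stands upright on the bench with z up. Not part of any kit.
- white_relay: White plug-in relay, a block 28 mm (x) by 24 mm (y) by 36 mm high on a black foot, smooth upright sides. About 40 g. Origin: centre of its underside; stands upright on the bench with z up. Not part of any kit.
- tape_roll: Roll of turquoise tape lying flat, a ring of 52 mm outer and 34 mm inner diameter, 19 mm high. Origin: centre of its underside; stands upright on the bench with z up. Not part of any kit.
Things that resemble listed ones, but are neither listed nor needed, are in the scene too. There is more than one size of the orange_relay; the job needs the smaller.

How it is judged:
At the end, for the whole second after the job is handed in: Each kit part is in a compartment of its own in its tray (any free one, any heading): within 25 mm (tray x) and 44 mm (y) of its centre, origin 1 to 8 mm above the tray's underside, tilt under 0.1 rad, released, at rest. Violet heat sink, white relay and tape are within 20 mm of their start (((x of silver_heatsink in the frame of blue_tray between -0.0923 and -0.0423 m and x of terminal_block in the frame of blue_tray between -0.025 and 0.025 m and x of stop_button in the frame of blue_tray between 0.0423 and 0.0923 m) or (x of silver_heatsink in the frame of blue_tray between -0.0923 and -0.0423 m and x of terminal_block in the frame of blue_tray between 0.0423 and 0.0923 m and x of stop_button in the frame of blue_tray between -0.025 and 0.025 m) or (x of silver_heatsink in the frame of blue_tray between -0.025 and 0.025 m and x of terminal_block in the frame of blue_tray between -0.0923 and -0.0423 m and x of stop_button in the frame of blue_tray between 0.0423 and 0.0923 m) or (x of silver_heatsink in the frame of blue_tray between -0.025 and 0.025 m and x of terminal_block in the frame of blue_tray between 0.0423 and 0.0923 m and x of stop_button in the frame of blue_tray between -0.0923 and -0.0423 m) or (x of silver_heatsink in the frame of blue_tray between 0.0423 and 0.0923 m and x of terminal_block in the frame of blue_tray between -0.0923 and -0.0423 m and x of stop_button in the frame of blue_tray between -0.025 and 0.025 m) or (x of silver_heatsink in the frame of blue_tray between 0.0423 and 0.0923 m and x of terminal_block in the frame of blue_tray between -0.025 and 0.025 m and x of stop_button in the frame of blue_tray between -0.0923 and -0.0423 m)) and y of silver_heatsink in the frame of blue_tray between -0.044 and 0.044 m and z of silver_heatsink in the frame of blue_tray between 0.001 and 0.008 m and angle between each of silver_heatsink, terminal_block, stop_button, fan, orange_relay's own z axis and vertical below 0.1 rad and linear speed of each of silver_heatsink, terminal_block, stop_button, fan, orange_relay below 0.02 m/s and angular speed of each of silver_heatsink, terminal_block, stop_button, fan, orange_relay below 0.2 rad/s and y of terminal_block in the frame of blue_tray between -0.044 and 0.044 m and z of terminal_block in the frame of blue_tray between 0.001 and 0.008 m and y of stop_button in the frame of blue_tray between -0.044 and 0.044 m and z of stop_button in the frame of blue_tray between 0.001 and 0.008 m and ((x of fan in the frame of yellow_tray between -0.0923 and -0.0423 m and x of orange_relay in the frame of yellow_tray between -0.025 and 0.025 m) or (x of fan in the frame of yellow_tray between -0.0923 and -0.0423 m and x of orange_relay in the frame of yellow_tray between 0.0423 and 0.0923 m) or (x of fan in the frame of yellow_tray between -0.025 and 0.025 m and x of orange_relay in the frame of yellow_tray between -0.0923 and -0.0423 m) or (x of fan in the frame of yellow_tray between -0.025 and 0.025 m and x of orange_relay in the frame of yellow_tray between 0.0423 and 0.0923 m) or (x of fan in the frame of yellow_tray between 0.0423 and 0.0923 m and x of orange_relay in the frame of yellow_tray between -0.0923 and -0.0423 m) or (x of fan in the frame of yellow_tray between 0.0423 and 0.0923 m and x of orange_relay in the frame of yellow_tray between -0.025 and 0.025 m)) and y of fan in the frame of yellow_tray between -0.044 and 0.044 m and z of fan in the frame of yellow_tray between 0.001 and 0.008 m and y of orange_relay in the frame of yellow_tray between -0.044 and 0.044 m and z of orange_relay in the frame of yellow_tray between 0.001 and 0.008 m and distance of each of violet_heatsink, white_relay, tape_roll from where it was at the start of the episode below 0.02 m); the robot touches nothing.
It fails at once if the violet heatsink is pushed or carried more than 20 mm from its place (distance of violet_heatsink from where it was at the start of the episode above 0.02 m).
It fails at once if the white relay is pushed or carried more than 20 mm from its place (distance of white_relay from where it was at the start of the episode above 0.02 m).
It fails at once if the tape roll is pushed or carried more than 20 mm from its place (distance of tape_roll from where it was at the start of the episode above 0.02 m).
It also fails if it takes over 136 s, if anything falls off the work surface, if the arm or the gripper's body presses on something with over 40 N, if the wrist force passes 120 N, or if a joint passes its speed limit or range.

## Working session

There is one attempt and no reset: what is moved stays moved. The work goes in short steps, Python scripts to look and compute and a tool call to move; the robot and the scene stay as the last step left them, time stands still between calls to the robot, and variables do not carry over. Pictures are saved under pics/ and viewed, at most 14 in all, crops included, and the job is handed in when it is done.

Besides the shell and the picture viewer there is one more tool, called after ">>>" as name(argument=value, ...) on one line, values as JSON. carry_out: Moves the arm, as the interface text tells. Its arguments: {"type":"object","properties":{"deltas":{"type":"array","items":{"type":"array","items":{"type":"number"}}},"force":{"type":"number"}},"required":["deltas"]}

```bash
mkdir -p pics; cat > h.py <<'E'
import numpy as np,cv2
from cell import robot,cams
def shot(n):
    c=cams.read_camera(n); return c
def pts(c,uv,z):
    """cast pixels onto plane z"""
    K=np.array([[c['fx'],0,c['cx']],[0,c['fy'],c['cy']],[0,0,1.]])
    u=cv2.undistortPoints(np.array(uv,float).reshape(-1,1,2),K,np.array(c['D'],float)).reshape(-1,2)
    M=np.linalg.inv(np.array(c['world_to_cam']))
    d=np.c_[u[:,0],-u[:,1],-np.ones(len(u))]@M[:3,:3].T
    o=M[:3,3]; return o+d*((z-o[2])/d[:,2])[:,None]
E
python3 - <<'E'
from h import *
for n in('top','side'):
    c=shot(n);cv2.imwrite(f'pics/{n}0.png',c['image'])
    M=np.linalg.inv(c['world_to_cam']);print(n,M[:3,3],c['fx'],c['D'],np.median(c['depth']))
s=robot.observe();print(s['tool_pos'],s['tool_rot'],s['opening'],robot.nose_length,s['time'])
E
```

```text
top [ 0.40379268 -0.01091485  1.04797778] 509.2688900453782 [-0.05315219  0.          0.          0.          0.        ] 1.0385985
side [0.26730672 0.86257908 0.58263174] 616.3083080547282 [0.00602676 0.         0.         0.         0.        ] 0.99886775
[ 0.13231017 -0.50770092  0.23411719] [-3.14025045e+00 -1.81107770e-04  2.54834016e-01] 0.09215986220183993 0.008 0.1
```

View pics/top0.png

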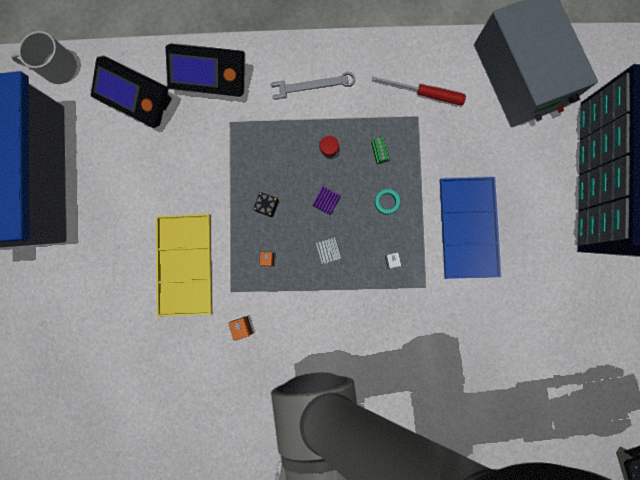

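View pics/side0.png

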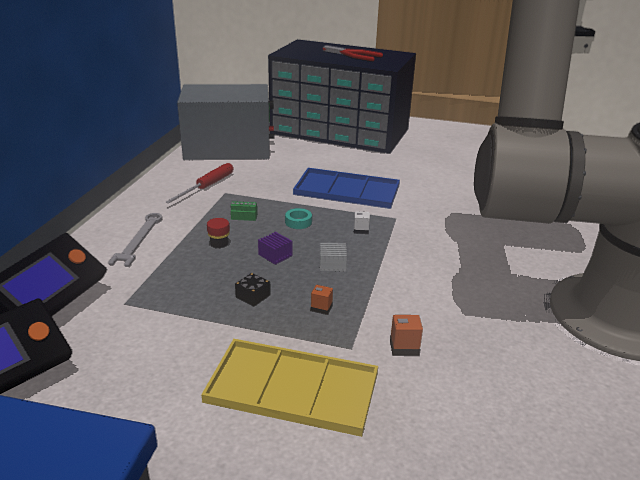

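The top view has x running up and y running left. Candidates for the small orange relay:
- Orange block on the mat at (267,259). This is the smaller one, so I choose it.
- Larger orange block off the mat at (241,328).
- Orange knobs at (147,105) and (230,75).

Other parts that could be confused:
- **Silver heat sink:** (328,250), as against the violet one at (327,200).
- **Red button:** (329,146), as against the red screwdriver at (440,93).
- **Fan:** (265,204).
- **Terminal block:** (380,150).

Next I measure them.

```bash
cat > m.py <<'E'
from h import *
c=shot('top');im=c['image'];D=c['depth']
K=np.array([[c['fx'],0,c['cx']],[0,c['fy'],c['cy']],[0,0,1.]])
v,u=np.mgrid[:480,:640]
n=cv2.undistortPoints(np.stack([u,v],-1).reshape(-1,1,2).astype(float),K,np.array(c['D'],float)).reshape(480,640,2)
P=np.stack([n[...,0]*D,-n[...,1]*D,-D],-1)
M=np.linalg.inv(c['world_to_cam']);W=P@M[:3,:3].T+M[:3,3]
def rect(name,px,h,lo,hi,r=30):
    m=(W[...,2]>lo)&(W[...,2]<hi)&(np.hypot(u-px[0],v-px[1])<r)
    k,l,st,ce=cv2.connectedComponentsWithStats(m.astype(np.uint8))
    i=1+np.argmax(st[1:,4]);uv=np.c_[u[l==i],v[l==i]]
    w=pts(c,uv,h)[:,:2]
    q=cv2.minAreaRect((w*1000).astype(np.float32))
    print(name,'c',np.round(q[0],1),'mean',np.round(w.mean(0)*1000,1),'size',np.round(q[1],1),'ang',round(q[2],1),'zmed',np.round(np.median(W[...,2][l==i])*1000,1),len(uv))
rect('silver',(328,250),.032,.012,.05)
rect('terminal',(380,150),.030,.010,.05)
rect('terminal_ridge',(380,150),.030,.024,.05)
rect('button',(329,146),.044,.03,.06)
rect('fan',(265,204),.028,.012,.05)
rect('orange',(267,259),.036,.02,.05)
rect('bigorange',(241,328),.045,.02,.07)
rect('violet',(327,200),.032,.012,.05)
rect('white',(393,260),.036,.02,.05)
rect('tape',(388,202),.019,.01,.05)
hsv=cv2.cvtColor(im,cv2.COLOR_BGR2HSV)
for nm,a,b,px in(('blue',(105,120,60),(125,255,255),(470,228)),('yellow',(20,120,80),(35,255,255),(185,265))):
    m=cv2.inRange(hsv,a,b);m[np.hypot(u-px[0],v-px[1])>75]=0
    uv=np.c_[u[m>0],v[m>0]];q=cv2.minAreaRect((pts(c,uv,.014)[:,:2]*1000).astype(np.float32));print(nm,q)
i=cv2.resize(im[225:350,215:340],None,fx=4,fy=4,interpolation=2);cv2.imwrite('pics/cr.png',i)
E
python3 m.py
```

```text
silver c [468.2 -20.4] mean [468.  -20.5] size [43.7  2.9] ang 15.2 zmed 32.6 34
terminal c [ 666.1 -113.1] mean [ 665.7 -113.3] size [50.4 26.9] ang 12.8 zmed 29.0 312
terminal_ridge c [ 667.9 -114.6] mean [ 667.9 -114.6] size [47.4 18.6] ang 12.6 zmed 30.3 209
button c [675.3  -9.4] mean [674.9  -9.1] size [39.1 40.5] ang 44.0 zmed 44.0 323
fan c [561.4 122.5] mean [561.3 122.6] size [42.4 41. ] ang 67.9 zmed 29.1 409
orange c [450.5 121.4] mean [450.  121.6] size [24.1 28.1] ang 89.2 zmed 36.5 182
bigorange c [313.7 175.3] mean [313.6 175.4] size [38.2 37.8] ang 17.2 zmed 49.1 380
violet c [566.4  -1. ] mean [ 5.665e+02 -3.000e-01] size [41.2 46.2] ang 60.8 zmed 30.9 327
white c [ 440.9 -131.2] mean [ 440.9 -131.2] size [27.9 25.3] ang 9.9 zmed 36.4 181
tape c [ 562.4 -125.1] mean [ 562.3 -125.1] size [48.9 51.5] ang 88.0 zmed 18.7 312
blue ((504.56915283203125, -292.2309265136719), (204.59066772460938, 112.55619049072266), 0.15571950376033783)
yellow ((442.2618103027344, 295.270751953125), (204.64422607421875, 113.39299774169922), 0.9022504091262817)
```

View pics/cr.png

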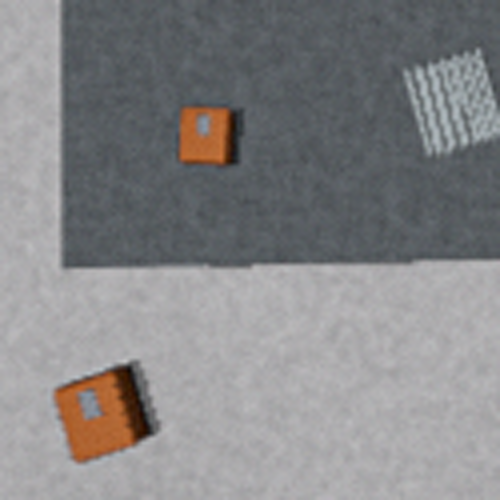

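The crop confirms the choice: the small orange relay on the mat is at crop (205,135), and the larger one off the mat is at crop (100,410). The silver fins run about 14° off world x.

```bash
cat > go.py <<'E'
import sys
from h import *
# usage: go.py x y z(mm, TCP) yaw(rad): needed move in tool axes
s=robot.observe();x,y,z,t=map(float,sys.argv[1:5]);p=np.array(s['tool_pos'])*1000;r=s['tool_rot'];w=r[2]
d=np.array([x,y])-p[:2]
for nm,a in(('now',w),('after turn',t)):
    print(nm,'tool x %.2f y %.2f cm'%((d@[np.cos(a),np.sin(a)])/10,(d@[np.sin(a),-np.cos(a)])/10))
print('z %.2f cm turn_z %.3f | pos'%((p[2]-z)/10,-(t-w)),p.round(1),np.round(r,3),'t',round(s['time'],2))
E
python3 - <<'E'
from h import *
c=shot('top');im=c['image'].astype(int);s=im[225:275,300:355]
m=((im.min(2)>105)).astype(np.uint8);m[:, :300]=0;m[:,355:]=0;m[:225]=0;m[275:]=0
m=cv2.morphologyEx(m,cv2.MORPH_CLOSE,np.ones((5,5)))
v,u=np.nonzero(m);w=pts(c,np.c_[u,v],.030)[:,:2]*1000
print(cv2.minAreaRect(w.astype(np.float32)),w.mean(0),len(u))
E
python3 go.py 468 -21 200 0.255
```

```text
((463.0489807128906, -2.5650405883789062), (47.23271560668945, 41.26649475097656), 15.062150955200195) [463.30941652  -2.21524195] 469
now tool x 44.75 y -38.65 cm
after turn tool x 44.76 y -38.64 cm
z 3.43 cm turn_z -0.000 | pos [ 132.3 -507.8  234.3] [-3.141 -0.     0.255] t 0.2
```

>>> carry_out(deltas=[[2.8, -2.53, 0, 0, 0, 0, 0.75], [2.8, -2.53, 0, 0, 0, 0, 0.75], [2.8, -2.53, 0, 0, 0, 0, 0.75], [2.8, -2.53, 0, 0, 0, 0, 0.75], [2.8, -2.53, 0, 0, 0, 0, 0.75], [2.8, -2.53, 0, 0, 0, 0, 0.75], [2.8, -2.53, 0, 0, 0, 0, 0.75], [2.8, -2.53, 0, 0, 0, 0, 0.75]], force=20)

```text
time: 0.87
tool_pos: [0.2986, -0.254, 0.2348]
tool_rot: [3.141, -0.0, 0.254]
contact_force: [1.4, -0.5, -0.5]
opening: 0.0685
grip_force: 0.0
```

>>> carry_out(deltas=[[2.8, -2.53, 0.8, 0, 0, 0, 0.75], [2.8, -2.53, 0.8, 0, 0, 0, 0.75], [2.8, -2.53, 0.8, 0, 0, 0, 0.75], [2.8, -2.53, 0.8, 0, 0, 0, 0.75], [2.8, -2.53, 0.8, 0, 0, 0, 0.75], [2.8, -2.53, 0.8, 0, 0, 0, 0.75], [2.8, -2.53, 0.8, 0, 0, 0, 0.75], [2.8, -2.53, 0.8, 0, 0, 0, 0.75]])

```text
time: 1.53
tool_pos: [0.4645, -0.0015, 0.1703]
tool_rot: [3.141, -0.0, 0.255]
contact_force: [0.4, -1.5, -0.4]
opening: 0.069
grip_force: 0.0
```

```bash
python3 go.py 463 -2.5 14 0.263; python3 -c "
from h import *
c=shot('wrist');cv2.imwrite('pics/w1.png',c['image']);print(np.linalg.inv(c['world_to_cam'])[:3,3])"
```

```text
now tool x -0.17 y 0.06 cm
after turn tool x -0.17 y 0.06 cm
z 15.63 cm turn_z -0.008 | pos [464.5  -1.5 170.3] [ 3.141 -0.     0.255] t 1.53
[0.53178704 0.01463931 0.32142514]
```

View pics/w1.png

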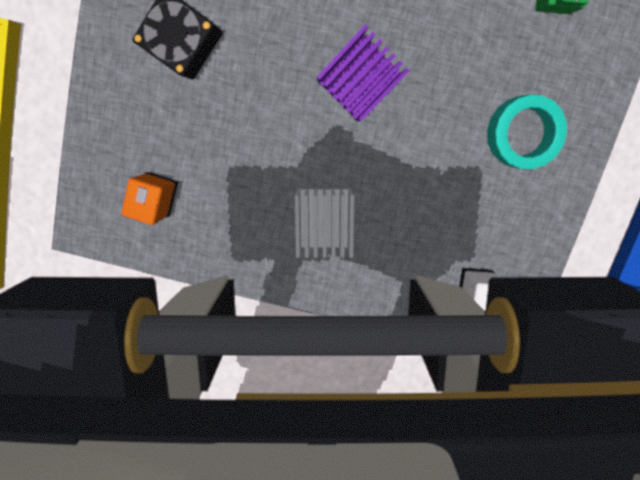

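The wrist view shows the silver sink at (325,225), squared up between the open fingers. The relay, violet sink and tape are all clear of them.

>>> carry_out(deltas=[[-0.17, 0.06, 3.5, 0, 0, 0, 0.75], [0, 0, 3.5, 0, 0, 0, 0.75], [0, 0, 3.5, 0, 0, 0, 0.75], [0, 0, 3.5, 0, 0, 0, 0.75], [0, 0, 1.6, 0, 0, 0, 0.75], [0, 0, 0, 0, 0, 0, 0.75], [0, 0, 0, 0, 0, 0, 0.2], [0, 0, 0, 0, 0, 0, 0.2]], force=20)

```text
time: 2.25
tool_pos: [0.4633, -0.0046, 0.0158]
tool_rot: [3.141, -0.002, 0.255]
contact_force: [-0.5, -0.3, -0.7]
opening: 0.0599
grip_force: 0.0
```

>>> carry_out(deltas=[[0, 0, 0, 0, 0, 0, 0.2], [0, 0, 0, 0, 0, 0, 0.2], [0, 0, 0, 0, 0, 0, 0.2], [0, 0, 0, 0, 0, 0, 0.2], [0, 0, -2, 0, 0, 0, 0.2], [0, 0, -3, 0, 0, 0, 0.2], [0, 0, -3, 0, 0, 0, 0.2], [0, 0, -2, 0, 0, 0, 0.2]])

```text
time: 2.92
tool_pos: [0.463, -0.0045, 0.1173]
tool_rot: [3.14, -0.002, 0.255]
contact_force: [0.7, 0.7, -0.7]
opening: 0.0398
grip_force: 20.0
```

```bash
python3 go.py 438 -292 60 0.0
```

```text
now tool x -9.67 y 27.19 cm
after turn tool x -2.50 y 28.75 cm
z 5.73 cm turn_z 0.255 | pos [463.   -4.5 117.3] [ 3.14e+00 -2.00e-03  2.55e-01] t 2.92
```

>>> carry_out(deltas=[[0, 0, 0, 0, 0, 0.125, 0.2], [0, 0, 0, 0, 0, 0.125, 0.2], [-0.3, 3.6, 0, 0, 0, 0, 0.2], [-0.4, 3.6, 0, 0, 0, 0, 0.2], [-0.4, 3.6, 0, 0, 0, 0, 0.2], [-0.4, 3.6, 0, 0, 0, 0, 0.2], [-0.4, 3.6, 0, 0, 0, 0, 0.2], [-0.3, 3.6, 0, 0, 0, 0, 0.2]])

```text
time: 3.58
tool_pos: [0.4407, -0.2222, 0.1151]
tool_rot: [3.141, -0.0, 0.005]
contact_force: [1.7, 0.2, -1.0]
opening: 0.04
grip_force: 20.0
```

>>> carry_out(deltas=[[-0.2, 3.6, 0, 0, 0, 0, 0.2], [-0.1, 2.0, 0, 0, 0, 0, 0.2], [0, 1.5, 0, 0, 0, 0, 0.2], [0, 0, 2, 0, 0, 0, 0.2], [0, 0, 2, 0, 0, 0, 0.2], [0, 0, 1.5, 0, 0, 0, 0.2], [0, 0, 0, 0, 0, 0, 0.2], [0, 0, 0, 0, 0, 0, 0.2]])

```text
time: 4.25
tool_pos: [0.4385, -0.2908, 0.0594]
tool_rot: [-3.14, 0.001, 0.005]
contact_force: [0.1, 0.6, -0.8]
opening: 0.04
grip_force: 20.0
```

```bash
python3 go.py 438 -292 19 0.0;python3 -c "
from h import *
c=shot('wrist');cv2.imwrite('pics/w2.png',c['image'])"
```

```text
now tool x -0.05 y 0.12 cm
after turn tool x -0.05 y 0.12 cm
z 4.04 cm turn_z 0.005 | pos [ 438.5 -290.8   59.4] [-3.14e+00  1.00e-03  5.00e-03] t 4.25
```

View pics/w2.png

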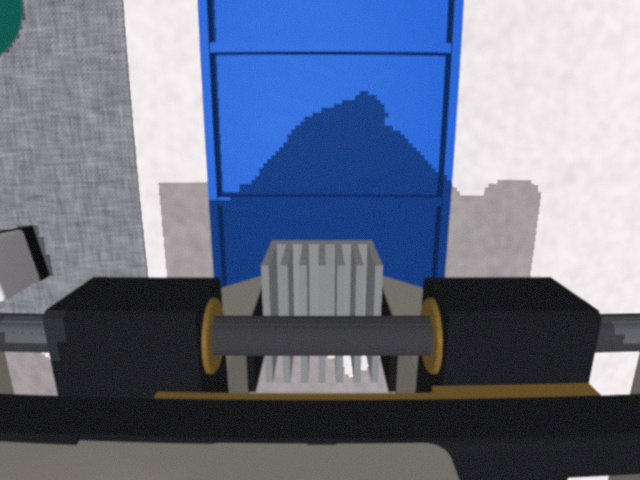

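The sink hangs over the near blue compartment, centred at about (322,310) between the side walls. I'll lower it and release.

>>> carry_out(deltas=[[0, 0.1, 2, 0, 0, 0, 0.2], [0, 0, 1.2, 0, 0, 0, 0.2], [0, 0, 0.7, 0, 0, 0, 0.2], [0, 0, 0, 0, 0, 0, 0.2], [0, 0, 0, 0, 0, 0, 0.2], [0, 0, 0, 0, 0, 0, 0.6], [0, 0, 0, 0, 0, 0, 0.6], [0, 0, 0, 0, 0, 0, 0.6]])

```text
time: 4.97
tool_pos: [0.4392, -0.2929, 0.0216]
tool_rot: [3.14, -0.001, 0.005]
contact_force: [0.2, 0.4, 0.1]
opening: 0.0538
grip_force: 0.0
```

>>> carry_out(deltas=[[0, 0, 0, 0, 0, 0, 0.6], [0, 0, -2, 0, 0, 0, 0.6], [0, 0, -3, 0, 0, 0, 0.6], [0, 0, -3, 0, 0, -0.125, 0.6], [0, 0, -3, 0, 0, -0.095, 0.6], [0, 0, 0, 0, 0, 0, 0.6], [0, 0, 0, 0, 0, 0, 0.6], [0, 0, 0, 0, 0, 0, 0.6]])

```text
time: 5.63
tool_pos: [0.4384, -0.2923, 0.1304]
tool_rot: [-3.141, 0.0, 0.224]
contact_force: [-0.0, -0.0, -0.2]
opening: 0.055
grip_force: 0.0
```

```bash
python3 go.py 667 -114 12 0.22;python3 -c "
from h import *
c=shot('wrist');cv2.imwrite('pics/w3.png',c['image'])"
```

```text
now tool x 26.24 y -12.31 cm
after turn tool x 26.20 y -12.41 cm
z 11.84 cm turn_z 0.004 | pos [ 438.4 -292.3  130.4] [-3.141  0.     0.224] t 5.63
```

View pics/w3.png

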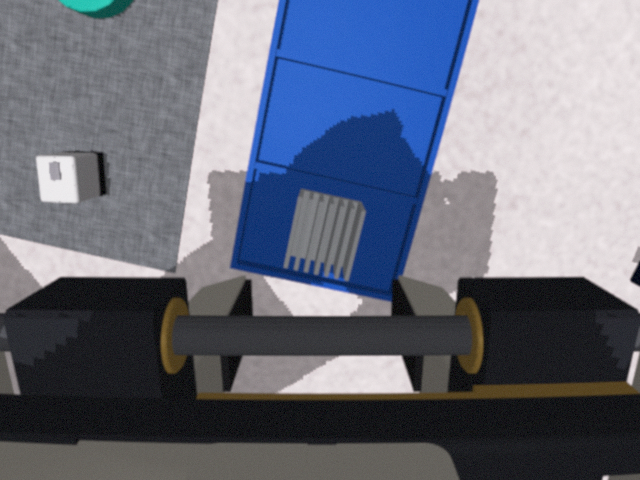

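The silver sink stands in the near blue compartment at (325,235). Next is the terminal block.

>>> carry_out(deltas=[[3.28, -1.54, 0, 0, 0, 0, 0.6], [3.28, -1.54, 0, 0, 0, 0, 0.6], [3.28, -1.54, 0, 0, 0, 0, 0.6], [3.28, -1.54, 0, 0, 0, 0, 0.6], [3.28, -1.54, 0, 0, 0, 0, 0.6], [3.28, -1.54, 0, 0, 0, 0, 0.6], [3.28, -1.54, 0, 0, 0, 0, 0.6], [3.28, -1.54, 0, 0, 0, 0, 0.6]])

```text
time: 6.35
tool_pos: [0.6675, -0.1124, 0.1286]
tool_rot: [-3.14, 0.003, 0.224]
contact_force: [0.8, -0.1, -0.0]
opening: 0.0549
grip_force: 0.0
```

>>> carry_out(deltas=[[0, 0, 3, 0, 0, 0, 0.6], [0, 0, 2, 0, 0, 0, 0.6], [0, 0, 0, 0, 0, 0, 0.6], [0, 0, 0, 0, 0, 0, 0.6], [0, 0, 0, 0, 0, 0, 0.6], [0, 0, 0, 0, 0, 0, 0.6], [0, 0, 0, 0, 0, 0, 0.6], [0, 0, 0, 0, 0, 0, 0.6]])

```text
time: 7.02
tool_pos: [0.6675, -0.1145, 0.0821]
tool_rot: [3.14, -0.002, 0.224]
contact_force: [-0.2, -0.3, -0.5]
opening: 0.0551
grip_force: 0.0
```

```bash
python3 go.py 667 -114 11 0.22;python3 -c "
from h import *
c=shot('wrist');cv2.imwrite('pics/w4.png',c['image'])"
```

```text
now tool x -0.04 y -0.06 cm
after turn tool x -0.04 y -0.06 cm
z 7.11 cm turn_z 0.004 | pos [ 667.5 -114.5   82.1] [ 3.14e+00 -2.00e-03  2.24e-01] t 7.02
```

View pics/w4.png

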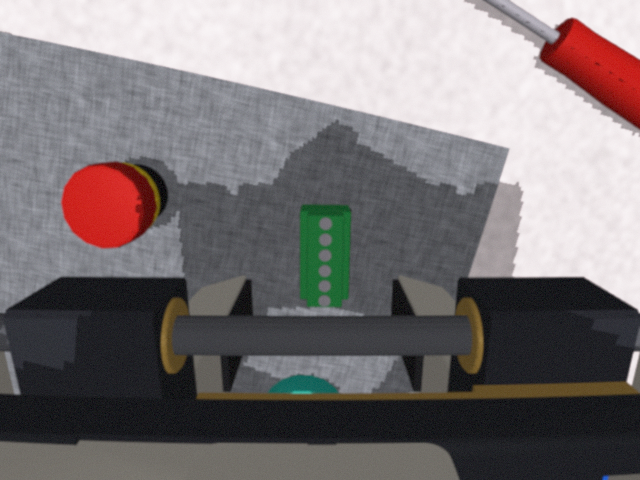

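The terminal block is at (325,255), aligned and centred between the fingers. The button is clear, off at (110,205).

>>> carry_out(deltas=[[0, 0, 3, 0, 0, 0, 0.6], [0, 0, 3, 0, 0, 0, 0.6], [0, 0, 1.1, 0, 0, 0, 0.6], [0, 0, 0, 0, 0, 0, 0.6], [0, 0, 0, 0, 0, 0, 0.1], [0, 0, 0, 0, 0, 0, 0.1], [0, 0, 0, 0, 0, 0, 0.1], [0, 0, 0, 0, 0, 0, 0.1]])

```text
time: 7.73
tool_pos: [0.6673, -0.114, 0.0101]
tool_rot: [3.141, -0.0, 0.225]
contact_force: [-0.3, -0.9, -0.8]
opening: 0.0331
grip_force: 0.0
```

>>> carry_out(deltas=[[0, 0, 0, 0, 0, 0, 0.1], [0, 0, 0, 0, 0, 0, 0.1], [0, 0, -2, 0, 0, 0, 0.1], [0, 0, -3, 0, 0, 0, 0.1], [0, 0, -3, 0, 0, 0.125, 0.1], [0, 0, 0, 0, 0, 0.1, 0.1], [0, 0, 0, 0, 0, 0, 0.1], [0, 0, 0, 0, 0, 0, 0.1]])

```text
time: 8.4
tool_pos: [0.6666, -0.1138, 0.0893]
tool_rot: [-3.141, 0.001, 0.003]
contact_force: [0.0, 0.4, -0.8]
opening: 0.026
grip_force: 20.0
```

```bash
python3 go.py 571.5 -292 60 0.0
```

```text
now tool x -9.56 y 17.79 cm
after turn tool x -9.51 y 17.82 cm
z 2.93 cm turn_z 0.003 | pos [ 666.6 -113.8   89.3] [-3.141e+00  1.000e-03  3.000e-03] t 8.4
```

>>> carry_out(deltas=[[-1.6, 2.97, 0, 0, 0, 0, 0.1], [-1.6, 2.97, 0, 0, 0, 0, 0.1], [-1.6, 2.97, 0, 0, 0, 0, 0.1], [-1.6, 2.97, 0, 0, 0, 0, 0.1], [-1.6, 2.97, 0, 0, 0, 0, 0.1], [-1.6, 2.97, 0, 0, 0, 0, 0.1], [0, 0, 2, 0, 0, 0, 0.1], [0, 0, 2, 0, 0, 0, 0.1]])

```text
time: 9.07
tool_pos: [0.5698, -0.2944, 0.0489]
tool_rot: [3.141, -0.0, -0.001]
contact_force: [0.5, 0.4, -0.6]
opening: 0.0261
grip_force: 20.0
```

>>> carry_out(deltas=[[0, 0, 1.8, 0, 0, 0, 0.1], [0, 0, 1, 0, 0, 0, 0.1], [0, 0, 0.5, 0, 0, 0, 0.1], [0, 0, 0, 0, 0, 0, 0.1], [0, 0, 0, 0, 0, 0, 0.1], [0, 0, 0, 0, 0, 0, 0.5], [0, 0, 0, 0, 0, 0, 0.5], [0, 0, 0, 0, 0, 0, 0.5]])

```text
time: 9.73
tool_pos: [0.5715, -0.2923, 0.0174]
tool_rot: [3.141, -0.001, 0.0]
contact_force: [-0.2, 0.2, -0.2]
opening: 0.0411
grip_force: 0.0
```

>>> carry_out(deltas=[[0, 0, -2, 0, 0, 0, 0.7], [0, 0, -3, 0, 0, 0, 0.7], [0, 0, -4, 0, 0, 0, 0.7], [0, 0, -3, 0, 0, 0, 0.7], [0, 0, 0, 0, 0, 0, 0.7], [0, 0, 0, 0, 0, 0, 0.7], [0, 0, 0, 0, 0, 0, 0.7], [0, 0, 0, 0, 0, 0, 0.7]])

```text
time: 10.4
tool_pos: [0.5703, -0.2916, 0.1353]
tool_rot: [-3.14, 0.002, -0.0]
contact_force: [0.4, 0.1, -1.6]
opening: 0.0642
grip_force: 0.0
```

```bash
python3 go.py 675 -9.2 24 0.0;python3 -c "
from h import *
c=shot('wrist');cv2.imwrite('pics/w5.png',c['image'])"
```

```text
now tool x 10.46 y -28.25 cm
after turn tool x 10.47 y -28.24 cm
z 11.13 cm turn_z -0.000 | pos [ 570.3 -291.6  135.3] [-3.14e+00  2.00e-03 -0.00e+00] t 10.4
```

View pics/w5.png

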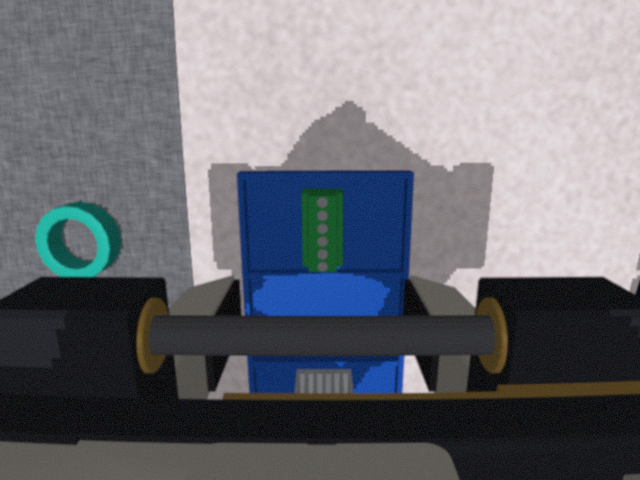

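The terminal block stands in the far blue compartment at (322,230). Next is the button.

>>> carry_out(deltas=[[1.31, -3.53, 0, 0, 0, 0, 0.75], [1.31, -3.53, 0, 0, 0, 0, 0.75], [1.31, -3.53, 0, 0, 0, 0, 0.75], [1.31, -3.53, 0, 0, 0, 0, 0.75], [1.31, -3.53, 0, 0, 0, 0, 0.75], [1.31, -3.53, 0, 0, 0, 0, 0.75], [1.31, -3.53, 0, 0, 0, 0, 0.75], [1.31, -3.53, 0, 0, 0, 0, 0.75]])

```text
time: 11.12
tool_pos: [0.6757, -0.0079, 0.1352]
tool_rot: [-3.141, 0.002, -0.0]
contact_force: [0.7, 0.6, 1.0]
opening: 0.0687
grip_force: 0.0
```

>>> carry_out(deltas=[[0, 0, 2, 0, 0, 0, 0.75], [0, 0, 0, 0, 0, 0, 0.75], [0, 0, 0, 0, 0, 0, 0.75], [0, 0, 3, 0, 0, 0, 0.75], [0, 0, 3, 0, 0, 0, 0.75], [0, 0, 2, 0, 0, 0, 0.75], [0, 0, 1, 0, 0, 0, 0.75], [0, 0, 0, 0, 0, 0, 0.75]])

```text
time: 11.78
tool_pos: [0.6743, -0.0111, 0.0244]
tool_rot: [-3.141, 0.005, -0.002]
contact_force: [-0.1, -0.6, -0.5]
opening: 0.0688
grip_force: 0.0
```

>>> carry_out(deltas=[[0, 0, 0, 0, 0, 0, 0.2], [0, 0, 0, 0, 0, 0, 0.2], [0, 0, 0, 0, 0, 0, 0.2], [0, 0, 0, 0, 0, 0, 0.2], [0, 0, 0, 0, 0, 0, 0.2], [0, 0, 0, 0, 0, 0, 0.2], [0, 0, 0, 0, 0, 0, 0.2], [0, 0, 0, 0, 0, 0, 0.2]])

```text
time: 12.45
tool_pos: [0.6765, -0.0098, 0.0278]
tool_rot: [3.141, -0.002, -0.0]
contact_force: [-1.5, 0.6, 5.4]
opening: 0.0396
grip_force: 20.0
```

```bash
python3 go.py 504.5 -292 28 0.0;python3 -c "
from h import *
c=shot('wrist');cv2.imwrite('pics/w6.png',c['image'])"
```

```text
now tool x -17.19 y 28.22 cm
after turn tool x -17.20 y 28.22 cm
z -0.02 cm turn_z -0.000 | pos [676.5  -9.8  27.8] [ 3.141e+00 -2.000e-03 -0.000e+00] t 12.45
```

View pics/w6.png

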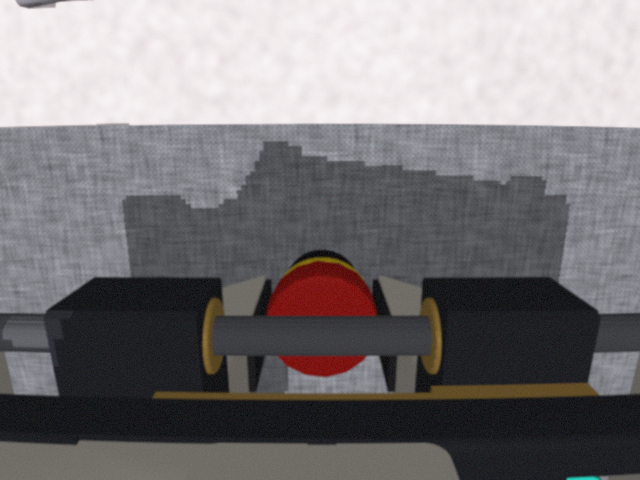

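The button head at (320,315) is gripped upright. I'll lift it and carry it to the middle blue compartment.

>>> carry_out(deltas=[[0, 0, -1, 0, 0, 0, 0.2], [0, 0, -2.5, 0, 0, 0, 0.2], [0, 0, -2.5, 0, 0, 0, 0.2], [0, 0, -2, 0, 0, 0, 0.2], [0, 0, 0, 0, 0, 0, 0.2], [-1.5, 2.5, 0, 0, 0, 0, 0.2], [-1.9, 3.1, 0, 0, 0, 0, 0.2], [-1.9, 3.1, 0, 0, 0, 0, 0.2]])

```text
time: 13.17
tool_pos: [0.6218, -0.0966, 0.1059]
tool_rot: [-3.141, 0.001, 0.002]
contact_force: [-0.1, 0.1, -0.4]
opening: 0.0396
grip_force: 20.0
```

>>> carry_out(deltas=[[-1.9, 3.1, 0, 0, 0, 0, 0.2], [-1.9, 3.1, 0, 0, 0, 0, 0.2], [-1.9, 3.1, 0, 0, 0, 0, 0.2], [-1.9, 3.1, 0, 0, 0, 0, 0.2], [-1.9, 3.1, 0, 0, 0, 0, 0.2], [-1.9, 3.1, 0, 0, 0, 0, 0.2], [-0.5, 0.9, 0, 0, 0, 0, 0.2], [0, 0, 0, 0, 0, 0, 0.2]])

```text
time: 13.83
tool_pos: [0.5021, -0.2941, 0.1062]
tool_rot: [-3.141, 0.001, -0.004]
contact_force: [-0.4, 0.7, -1.0]
opening: 0.0393
grip_force: 20.0
```

```bash
python3 go.py 504.5 -292 29 0.0;python3 -c "
from h import *
c=shot('side');cv2.imwrite('pics/s7.png',cv2.resize(c['image'][100:240,260:440],None,fx=4,fy=4))"
```

```text
now tool x 0.24 y -0.21 cm
after turn tool x 0.24 y -0.21 cm
z 7.72 cm turn_z -0.004 | pos [ 502.1 -294.1  106.2] [-3.141e+00  1.000e-03 -4.000e-03] t 13.83
```

View pics/s7.png

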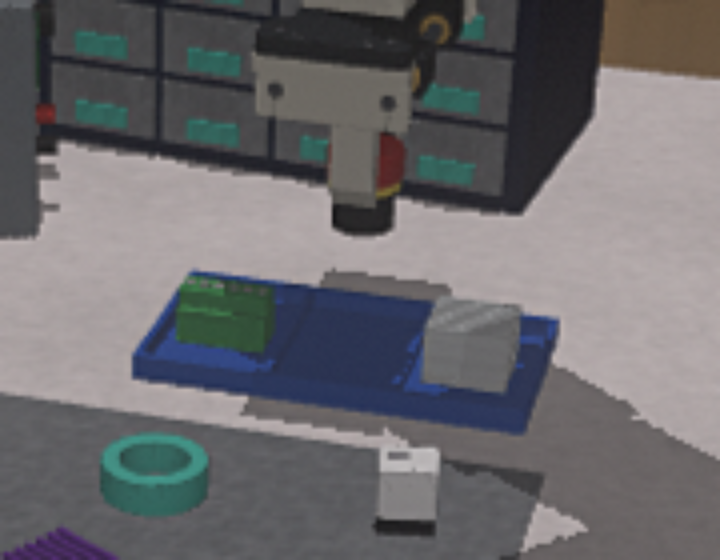

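The side view shows the button upright in the gripper at crop (370,180), above the empty middle compartment.

>>> carry_out(deltas=[[0.1, -0.1, 2.5, 0, 0, 0, 0.2], [0, 0, 2.5, 0, 0, 0, 0.2], [0, 0, 1.5, 0, 0, 0, 0.2], [0, 0, 0.5, 0, 0, 0, 0.2], [0, 0, 0.3, 0, 0, 0, 0.2], [0, 0, 0, 0, 0, 0, 0.2], [0, 0, 0, 0, 0, 0, 0.2], [0, 0, 0, 0, 0, 0, 0.2]])

```text
time: 14.55
tool_pos: [0.5057, -0.2909, 0.0349]
tool_rot: [3.14, -0.002, 0.0]
contact_force: [-0.3, 0.3, -0.2]
opening: 0.0397
grip_force: 20.0
```

Not touching yet, so lower in small steps.

>>> carry_out(deltas=[[0, 0, 0.2, 0, 0, 0, 0.2], [0, 0, 0, 0, 0, 0, 0.2], [0, 0, 0.1, 0, 0, 0, 0.2], [0, 0, 0, 0, 0, 0, 0.2], [0, 0, 0, 0, 0, 0, 0.2], [0, 0, 0, 0, 0, 0, 0.2], [0, 0, 0, 0, 0, 0, 0.2], [0, 0, 0, 0, 0, 0, 0.2]])

```text
time: 15.22
tool_pos: [0.5051, -0.2909, 0.0318]
tool_rot: [3.141, -0.001, -0.0]
contact_force: [-0.9, 1.2, 6.1]
opening: 0.0395
grip_force: 20.0
```

>>> carry_out(deltas=[[0, 0, 0, 0, 0, 0, 0.6], [0, 0, 0, 0, 0, 0, 0.6], [0, 0, 0, 0, 0, 0, 0.6], [0, 0, 0, 0, 0, 0, 0.6], [0, 0, -2, 0, 0, 0, 0.6], [0, 0, -3, 0, 0, 0, 0.75], [0, 0, -4, 0, 0, 0, 0.75], [0, 0, -1, 0, 0, 0, 0.75]])

```text
time: 15.88
tool_pos: [0.507, -0.2923, 0.1363]
tool_rot: [3.136, -0.007, -0.0]
contact_force: [0.9, -0.6, 0.9]
opening: 0.0675
grip_force: 0.0
```

>>> carry_out(deltas=[[0, 0, 0, 0, 0, 0.125, 0.75], [0, 0, 0, 0, 0, 0.125, 0.75], [0, 0, 0, 0, 0, 0.125, 0.75], [0, 0, 0, 0, 0, 0, 0.75], [0, 0, 0, 0, 0, 0, 0.75], [0, 0, 0, 0, 0, 0, 0.75], [0, 0, 0, 0, 0, 0, 0.75], [0, 0, 0, 0, 0, 0, 0.75]])

```text
time: 16.55
tool_pos: [0.5048, -0.2907, 0.1306]
tool_rot: [3.142, 0.0, -0.374]
contact_force: [1.0, -0.4, -0.4]
opening: 0.069
grip_force: 0.0
```

```bash
python3 go.py 561.4 122.5 13 -0.386;python3 -c "
from h import *
c=shot('wrist');cv2.imwrite('pics/w8.png',c['image'])"
```

```text
now tool x -9.81 y -40.54 cm
after turn tool x -10.32 y -40.41 cm
z 11.76 cm turn_z 0.012 | pos [ 504.8 -290.7  130.6] [ 3.142  0.    -0.374] t 16.55
```

View pics/w8.png

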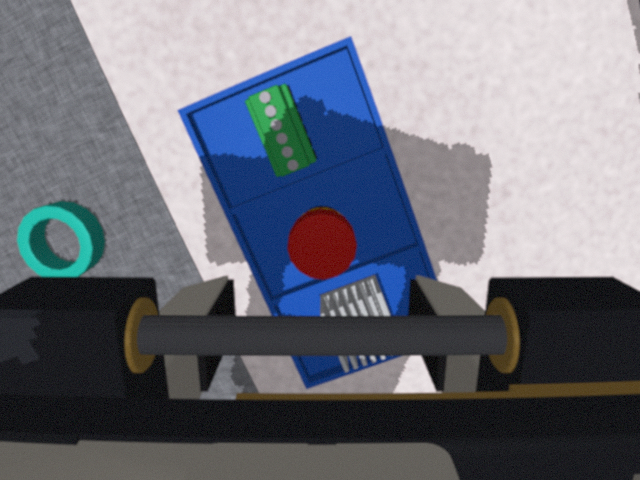

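The button (322,243), terminal block (282,130) and silver sink (355,310) each stand in their own blue compartment. Next is the fan.

>>> carry_out(deltas=[[-0.89, -3.69, 0, 0, 0, 0.012, 0.75], [-0.89, -3.69, 0, 0, 0, 0, 0.75], [-0.89, -3.69, 0, 0, 0, 0, 0.75], [-0.89, -3.69, 0, 0, 0, 0, 0.75], [-0.89, -3.69, 0, 0, 0, 0, 0.75], [-0.89, -3.69, 0, 0, 0, 0, 0.75], [-0.89, -3.69, 0, 0, 0, 0, 0.75], [-0.89, -3.69, 0, 0, 0, 0, 0.75]])

```text
time: 17.27
tool_pos: [0.5499, 0.0114, 0.1308]
tool_rot: [3.142, -0.0, -0.386]
contact_force: [1.1, 0.6, 0.8]
opening: 0.069
grip_force: 0.0
```

>>> carry_out(deltas=[[-1.2, -3.69, 0, 0, 0, 0, 0.75], [-1.0, -3.69, 0, 0, 0, 0, 0.75], [-0.9, -3.5, 0, 0, 0, 0, 0.75], [0, 0, 2.5, 0, 0, 0, 0.75], [0, 0, 2.5, 0, 0, 0, 0.75], [0, 0, 0, 0, 0, 0, 0.75], [0, 0, 0, 0, 0, 0, 0.75], [0, 0, 0, 0, 0, 0, 0.75]])

```text
time: 17.93
tool_pos: [0.563, 0.1217, 0.0817]
tool_rot: [-3.141, -0.001, -0.387]
contact_force: [-0.9, -0.2, 0.2]
opening: 0.0692
grip_force: 0.0
```

```bash
python3 go.py 561.4 122.5 13 -0.386;python3 -c "
from h import *
c=shot('wrist');cv2.imwrite('pics/w9.png',c['image'])"
```

```text
now tool x -0.18 y -0.01 cm
after turn tool x -0.18 y -0.01 cm
z 6.87 cm turn_z -0.001 | pos [563.  121.7  81.7] [-3.141e+00 -1.000e-03 -3.870e-01] t 17.93
```

View pics/w9.png

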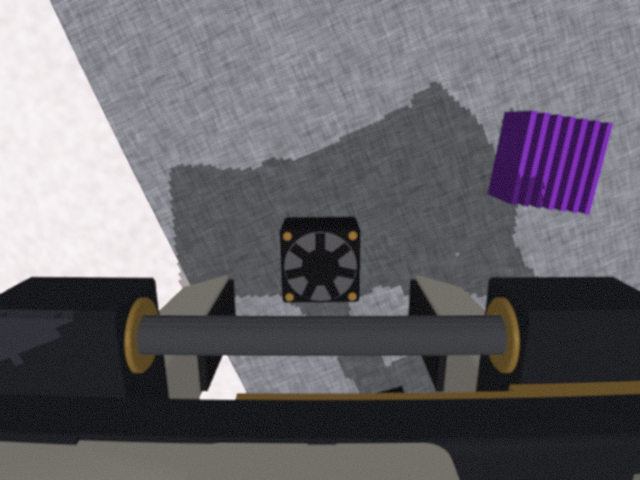

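The fan at (320,260) is square to the fingers and centred. Descend and grip.

>>> carry_out(deltas=[[-0.1, 0, 3, 0, 0, 0, 0.75], [0, 0, 2.5, 0, 0, 0, 0.75], [0, 0, 1.3, 0, 0, 0, 0.75], [0, 0, 0, 0, 0, 0, 0.75], [0, 0, 0, 0, 0, 0, 0.2], [0, 0, 0, 0, 0, 0, 0.2], [0, 0, 0, 0, 0, 0, 0.2], [0, 0, 0, 0, 0, 0, 0.2]])

```text
time: 18.65
tool_pos: [0.5623, 0.1224, 0.0142]
tool_rot: [-3.14, -0.002, -0.387]
contact_force: [0.1, -0.1, -0.1]
opening: 0.0468
grip_force: 0.0
```

>>> carry_out(deltas=[[0, 0, 0, 0, 0, 0, 0.2], [0, 0, 0, 0, 0, 0, 0.2], [0, 0, -2, 0, 0, 0, 0.2], [0, 0, -3, 0, 0, 0, 0.2], [0, 0, -3, 0, 0, -0.125, 0.2], [0, 0, 0, 0, 0, -0.125, 0.2], [0, 0, 0, 0, 0, -0.125, 0.2], [0, 0, 0, 0, 0, 0, 0.2]])

```text
time: 19.32
tool_pos: [0.5615, 0.1225, 0.0934]
tool_rot: [-3.142, -0.001, -0.008]
contact_force: [-0.5, -0.6, -0.3]
opening: 0.0399
grip_force: 20.0
```

```bash
python3 go.py 509 295 18 0.0
```

```text
now tool x -5.38 y -17.21 cm
after turn tool x -5.25 y -17.25 cm
z 7.54 cm turn_z -0.008 | pos [561.5 122.5  93.4] [-3.142e+00 -1.000e-03 -8.000e-03] t 19.32
```

>>> carry_out(deltas=[[-1.07, -3.44, 0, 0, 0, 0, 0.2], [-1.07, -3.44, 0, 0, 0, 0, 0.2], [-1.07, -3.44, 0, 0, 0, 0, 0.2], [-1.07, -3.44, 0, 0, 0, 0, 0.2], [-1.07, -3.44, 0, 0, 0, 0, 0.2], [0, 0, 2, 0, 0, 0, 0.2], [0, 0, 2, 0, 0, 0, 0.2], [0, 0, 0, 0, 0, 0, 0.2]])

```text
time: 19.98
tool_pos: [0.507, 0.2948, 0.0488]
tool_rot: [3.138, 0.007, -0.014]
contact_force: [-1.3, -0.7, -1.4]
opening: 0.0399
grip_force: 20.0
```

>>> carry_out(deltas=[[0, 0, 2, 0, 0, 0, 0.2], [0, 0, 1, 0, 0, 0, 0.2], [0, 0, 0.4, 0, 0, 0, 0.2], [0, 0, 0, 0, 0, 0, 0.2], [0, 0, 0, 0, 0, 0, 0.2], [0, 0, 0, 0, 0, 0, 0.2], [0, 0, 0, 0, 0, 0, 0.2], [0, 0, 0, 0, 0, 0, 0.2]])

```text
time: 20.65
tool_pos: [0.5103, 0.295, 0.0192]
tool_rot: [-3.141, -0.001, -0.013]
contact_force: [-0.5, -0.1, -0.5]
opening: 0.0397
grip_force: 20.0
```

>>> carry_out(deltas=[[0, 0, 0.05, 0, 0, 0, 0.6], [0, 0, 0, 0, 0, 0, 0.6], [0, 0, 0, 0, 0, 0, 0.6], [0, 0, 0, 0, 0, 0, 0.6], [0, 0, -2, 0, 0, 0, 0.6], [0, 0, -3, 0, 0, 0, 0.6], [0, 0, -4, 0, 0, 0, 0.6], [0, 0, -2, 0, 0, 0, 0.6]])

```text
time: 21.32
tool_pos: [0.5113, 0.2956, 0.1322]
tool_rot: [-3.14, -0.004, -0.012]
contact_force: [1.3, 1.3, 0.3]
opening: 0.0553
grip_force: 0.0
```

```bash
python3 go.py 450.5 121.5 18 0.0
```

```text
now tool x -5.87 y 17.49 cm
after turn tool x -6.08 y 17.41 cm
z 11.42 cm turn_z -0.012 | pos [511.3 295.6 132.2] [-3.14  -0.004 -0.012] t 21.32
```

>>> carry_out(deltas=[[-1.18, 3.5, 0, 0, 0, 0, 0.6], [-1.18, 3.5, 0, 0, 0, 0, 0.6], [-1.18, 3.5, 0, 0, 0, 0, 0.6], [-1.18, 3.5, 0, 0, 0, 0, 0.6], [-1.18, 3.5, 0, 0, 0, 0, 0.6], [0, 0, 2.5, 0, 0, 0, 0.6], [0, 0, 2.5, 0, 0, 0, 0.6], [0, 0, 0, 0, 0, 0, 0.6]])

```text
time: 21.98
tool_pos: [0.4464, 0.1198, 0.0754]
tool_rot: [3.141, 0.006, -0.014]
contact_force: [-1.4, -0.5, -0.5]
opening: 0.0551
grip_force: 0.0
```

```bash
python3 go.py 450.5 121.5 16 -0.012;python3 -c "
from h import *
c=shot('wrist');cv2.imwrite('pics/w10.png',c['image'])"
```

```text
now tool x 0.41 y -0.18 cm
after turn tool x 0.41 y -0.18 cm
z 5.94 cm turn_z -0.002 | pos [446.4 119.8  75.4] [ 3.141  0.006 -0.014] t 21.98
```

View pics/w10.png

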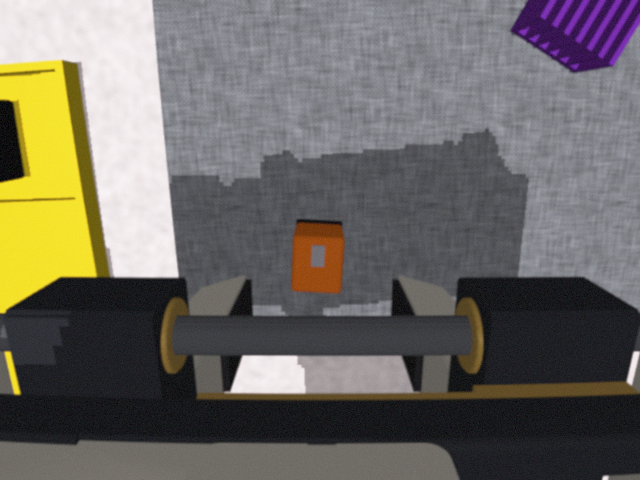

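The small relay is at (318,260), between the fingers and about 2 mm left of centre, so I shift slightly, then descend and grip.

>>> carry_out(deltas=[[0.2, -0.15, 3, 0, 0, 0, 0.6], [0, 0, 2, 0, 0, 0, 0.6], [0, 0, 1, 0, 0, 0, 0.6], [0, 0, 0, 0, 0, 0, 0.6], [0, 0, 0, 0, 0, 0, 0.1], [0, 0, 0, 0, 0, 0, 0.1], [0, 0, 0, 0, 0, 0, 0.1], [0, 0, 0, 0, 0, 0, 0.1]])

```text
time: 22.7
tool_pos: [0.4516, 0.1224, 0.0193]
tool_rot: [-3.141, -0.002, -0.012]
contact_force: [0.1, -0.1, -1.0]
opening: 0.0329
grip_force: 0.0
```

>>> carry_out(deltas=[[0, 0, 0, 0, 0, 0, 0.1], [0, 0, 0, 0, 0, 0, 0.1], [0, 0, 0, 0, 0, 0, 0.1], [0, 0, -2, 0, 0, 0, 0.1], [0, 0, -3, 0, 0, 0, 0.1], [0, 0, -3, 0, 0, 0, 0.1], [0, 0, 0, 0, 0, 0, 0.1], [0, 0, 0, 0, 0, 0, 0.1]])

```text
time: 23.37
tool_pos: [0.4518, 0.1223, 0.0995]
tool_rot: [-3.141, -0.004, -0.012]
contact_force: [-1.1, -0.5, -1.7]
opening: 0.0242
grip_force: 19.6
```

```bash
python3 go.py 375.5 295 23 -0.012
```

```text
now tool x -7.84 y -17.17 cm
after turn tool x -7.84 y -17.17 cm
z 7.65 cm turn_z -0.000 | pos [451.8 122.3  99.5] [-3.141 -0.004 -0.012] t 23.37
```

>>> carry_out(deltas=[[-1.57, -3.43, 0, 0, 0, 0, 0.1], [-1.57, -3.43, 0, 0, 0, 0, 0.1], [-1.57, -3.43, 0, 0, 0, 0, 0.1], [-1.57, -3.43, 0, 0, 0, 0, 0.1], [-1.57, -3.43, 0, 0, 0, 0, 0.1], [0, 0, 2, 0, 0, 0, 0.1], [0, 0, 2, 0, 0, 0, 0.1], [0, 0, 0, 0, 0, 0, 0.1]])

```text
time: 24.03
tool_pos: [0.3712, 0.2938, 0.0542]
tool_rot: [3.137, 0.007, -0.01]
contact_force: [-0.3, 0.3, -0.9]
opening: 0.024
grip_force: 19.6
```

>>> carry_out(deltas=[[0, 0, 2, 0, 0, 0, 0.1], [0, 0, 1, 0, 0, 0, 0.1], [0, 0, 0.5, 0, 0, 0, 0.1], [0, 0, 0, 0, 0, 0, 0.1], [0, 0, 0, 0, 0, 0, 0.1], [0, 0, 0, 0, 0, 0, 0.1], [0, 0, 0, 0, 0, 0, 0.1], [0, 0, 0, 0, 0, 0, 0.1]])

```text
time: 24.7
tool_pos: [0.3746, 0.2947, 0.0235]
tool_rot: [-3.141, -0.0, -0.012]
contact_force: [-0.3, -0.6, -0.3]
opening: 0.0242
grip_force: 20.0
```

>>> carry_out(deltas=[[0, 0, 0.05, 0, 0, 0, 0.5], [0, 0, 0, 0, 0, 0, 0.5], [0, 0, 0, 0, 0, 0, 0.5], [0, 0, 0, 0, 0, 0, 0.5], [0, 0, -2, 0, 0, 0, 0.5], [0, 0, -3, 0, 0, 0, 0.5], [0, 0, -4, 0, 0, 0, 0.5], [0, 0, -3, 0, 0, 0, 0.5]])

```text
time: 25.37
tool_pos: [0.3746, 0.2948, 0.1449]
tool_rot: [-3.141, -0.001, -0.012]
contact_force: [1.5, 1.3, 0.3]
opening: 0.046
grip_force: 0.0
```

>>> carry_out(deltas=[[0, 3.5, 0, 0, 0, 0, 0.5], [0, 3.5, 0, 0, 0, 0, 0.5], [0, 3.5, 0, 0, 0, 0, 0.5], [0, 3.5, 0, 0, 0, 0, 0.5], [0, 3.5, 0, 0, 0, 0, 0.5], [0, 0, 0, 0, 0, 0, 0.5], [0, 0, 0, 0, 0, 0, 0.5], [0, 0, 0, 0, 0, 0, 0.5]])

```text
time: 26.03
tool_pos: [0.3725, 0.1199, 0.1428]
tool_rot: [-3.141, -0.0, -0.013]
contact_force: [0.7, 0.5, 0.3]
opening: 0.0459
grip_force: 0.0
```

```bash
python3 - <<'E'
from h import *
a=cams.read_camera('top')['image'][130:330,140:510];b=cams.read_camera('side')['image'][100:480]
a=cv2.resize(a,(720,389))[:,:];b=cv2.resize(b,(350,208))
cv2.imwrite('pics/f.png',np.vstack([a,np.hstack([b,cv2.resize(cams.read_camera('side')['image'][320:450,180:400],(370,208))])]))
E
```

```text
(no output)
```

View pics/f.png

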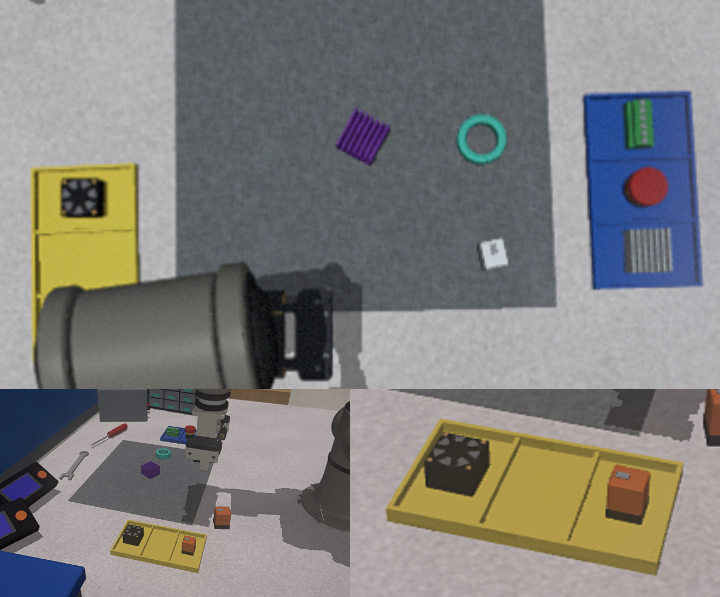

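All five parts stand upright in their own compartments: the blue tray at (640,125), (646,187) and (648,250), the yellow tray at (458,462) and (627,492). The violet sink, white relay and tape have not moved.

```bash
python3 -c "
from cell import robot
print(robot.hand_in())"
```

```text
the job is handed in; nothing more can be done
None
```

Both kits are made up and the job is handed in; the last pictures show all five parts upright in their own compartments and the violet heat sink, white relay and tape roll in place, but the hand-in gave no verdict.

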